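Set a freshly oiled walnut board on the drying easel

ROBOT

A 6-joint arm with a two-finger parallel gripper is mounted at the origin on the work surface. World frame = base frame: x ahead of the robot, y to its left, z up, the work surface at z = 0. Lengths are in m, angles in rad, forces in N, time in s.
With the tool pointing down it reaches from about 0.3 to 0.825 m from the base axis. Payload 5.4 kg.
Tool frame: the origin (TCP) lies on the centre line of the jaws, within the pads' length; the fingertips stand 25 mm ahead of it and the grasp point (between the pads) lies 6 mm ahead of it; z points along the fingers, y is the line along which they close (so a half turn about z gives the same grasp; the last joint's range is limited). The gripper opens to 92 mm and grips with 3 to 60 N. Pads are 20 mm wide; open, the fingers measure 128 mm over their backs; the gripper's body (75 mm by 189 mm) begins 69 mm behind the grasp point.
Start: joints at [-1.332, 0.158, 1.597, -0, 1.386, -0.21], TCP at [0.249, -0.518, 0.24] pointing down, gripper open.
Joint ranges: [-2.91, 2.91], [-0.94, 2.29], [0.18, 2.7], [-1.29, 4.43], [0.17, 2.64], [-3, 3]. Speed limits (rad/s): [2.57, 2.57, 3.14, 3.14, 3.14, 3.14].

INTERFACE

Orientations are given as a unit quaternion [w, x, y, z].
In Python, from workcell import arm gives the robot as it stands.
- The arm moves only by the shell command python3 -m pendant 'ROWS' [FORCE]. ROWS is JSON, a list of rows, each a list of 7 numbers: the shift along the tool's x, y, z as a fraction of full scale, then the turn, a rotation vector about the tool's x, y, z as a fraction of full scale, then the opening, from 0 (shut) to 1 (fully open). A call has 1 to 10 rows; each row is the pose to reach, as a shift and turn from the pose commanded when the call began, along the tool's axes at that moment, turning the shorter way round; what a row does not reach only later rows make up. Full scale, the value 1, is 0.15 m for a shift and 360 degrees for a turn. A row lasts 1/10 s, in which the tool goes at most 50 mm and 8.59 degrees, less where a joint would pass 70% of its speed; a pose out of reach is approached as far as the arm can. A call with a number of a shift or a turn outside -1 to 1 is refused whole. A call with a gripper value outside its range is refused whole. The fingers move at their own pace and stop on an object; FORCE is the grip in N (left out, the last holds). Time passes only in rows, so rows that repeat a pose let the fingers close. It gives the time, the measured TCP pose, the force, the opening and the grip force at its end, in the units of the state.
- arm.sense(): the state, without advancing time (a new reading comes with each control period).
- arm.capture(name): name is "side" or "top" or "wrist"; returns a dict with "frame" (384x512x3 uint8, red, green, blue), "fx", "fy", "cx", "cy" (pixels), "D" ([k1, k2, p1, p2, k3] as OpenCV has them; the pictures are not rectified), "xyz" and "rotation" of the camera in the world. Camera axes: x right, y up, looking along -z (the intrinsics and any distortion apply to the point x, -y, -z); pixel columns grow to the right and rows downward; lengths in m; the calibration is good to about 2 mm. A picture is of the moment at which its call begins. There is no depth.
- arm.job_done(): hands the job in; it is judged then, once.
Trained networks look in a picture, given as the dict that the camera call returned (one of the last four; its "shot" number tells which), for a name from the list of things; names that differ only in an ending like _2 or _b are one class to them, and where a whole thing is asked for, a point or a joint stands for the part that bears it (a point fixed in the world has none). Each returns a list of dicts, best first, with "confidence" (0 to 1); they miss things now and then, are a little off and sometimes report something else, mostly with a low value. They report only what shows in the picture. A call takes as long as a camera call. They do not tell look-alikes from the thing itself.
- arm.recognise(label, picture): "rect" ([left, top, right, bottom] in pixels, round what is visible of it).
- arm.regions_of(label, picture): "region" (384x512 bool, what is visible of it) and "rect" ([left, top, right, bottom] in pixels, round what is visible of it).
The state is a dict: "time_s": time; "joints": joint angles; "joint_vel": joint speeds; "joint_torque": joint torques, N m; "position": TCP position; "tool_rot": TCP orientation; "ft_force": force on the tool from outside, world axes, zero at the start; "wrist_torque": the same for the moment, N m; "width": finger opening in m; "finger_force": force on a finger pad.
Only numpy, scipy, OpenCV 4.12 (cv2) and the standard library are available. Lean on these libraries where they do the work, as an engineer would, in place of code of your own. Each camera call takes 0.05 s, during which the arm holds its last target. There are 200 camera calls.

TASK

The walnut board in the wooden stand has just been oiled: lift it out and set it to dry on the leaning easel, its long edge down on the easel's narrow ledge behind the lip, centred between the two blue uprights and lying back flat against both of them. The ledge is clamped at a different height each time, so feel or look for it, and keep hold of the board until the ledge carries it and it leans on the uprights: it must not drop. Leave the bowl, the tin and the brush where they are.

Things in the scene. Friction and masses are not known exactly. Their poses are not given: they have to be found in the camera images.
- board: dark walnut board, 180 mm long (its y), 80 mm high (its z), 16 mm thick (its x), about 150 g. Origin: centre of its lower long edge face; z up. It starts upright on its long edge in the stand, 15 mm above the table. The long edge that is down stays down; either face may lie against the uprights.
- stand: fixed plywood stand, 110 (x) by 150 (y) mm, 15 mm thick, with a groove along its y, 26 mm wide between two rails whose tops are 27 mm above the table; the board stands in the groove. Origin: centre of its underside; z up.
- easel: fixed easel: base 170 (x) by 150 (y) by 20 mm; origin centre of its underside, z up; +x is the board side; thin braces at -x. On the uprights an aluminium ledge, 160 mm wide (y), centred, square to their front faces: 27 mm deep from them to a lip 5 mm thick, 6 mm high. Its upper face is clamped anywhere from z = 50 to 95 mm in the uprights' frame: differs each time, not reported.
- uprights: two blue uprights, 150 mm long, 20 mm wide, 12 mm thick, middles at y = +-55 mm, free gap of 90 mm between. They lean 30 degrees, tops to the easel's -x. Origin: midway at their foot, in the plane of their front faces, 20 mm above the table; z up along the leaning faces, y across, x square out of the front faces. Flat in place, the board's origin is at x = 8 mm, y = 0.
- bowl: light wooden bowl, 110 mm across, 50 mm high, bystander. Origin: centre of its underside.
- tin: yellow finish tin, 70 mm across, 100 mm high, bystander. Origin: centre of its underside.
- brush: brush 180 mm long lying on the bench, bystander. Origin: at its underside.
Mind the look-alikes: they are no part of the job. What is meant by the board is not turquoise, and is the smaller of those in its own colour.

How it is judged:
By the outcome, as a careful person would: the job done as asked, in the order asked, and still so for the second after the job is handed in, with the robot touching nothing.
It also fails if it takes over 53 s, if anything falls off the work surface, if the arm or the gripper's body presses on something with over 40 N, if the wrist force passes 120 N, or if a joint passes its speed limit or range.

## Working session

There is one attempt and no reset: what is moved stays moved. The work goes in short steps, Python scripts to look and compute and a shell command to move; the robot and the scene stay as the last step left them, time stands still between calls to the robot, and variables do not carry over. Pictures are saved under pics/ and viewed, at most 13 in all, crops included, and the job is handed in when it is done.

```bash
mkdir -p pics; ls; cat > h.py <<'E'
import numpy as np, cv2
from workcell import arm
from scipy.spatial.transform import Rotation as R
def rot(c):
    r=np.array(c["rotation"],float)
    return r if r.shape==(3,3) else R.from_quat(r,scalar_first=True).as_matrix()
def K(c): return np.array([[c["fx"],0,c["cx"]],[0,c["fy"],c["cy"]],[0,0,1.]])
F=np.diag([1,-1,-1.])
def proj(c,P):
    Rw=F@rot(c).T; t=-Rw@np.array(c["xyz"])
    return cv2.projectPoints(np.array(P,float).reshape(-1,3),cv2.Rodrigues(Rw)[0],t,K(c),np.array(c["D"],float))[0].reshape(-1,2)
def ray(c,uv):
    n=cv2.undistortPoints(np.array(uv,float).reshape(-1,1,2),K(c),np.array(c["D"],float)).reshape(-1,2)
    return (rot(c)@F@np.c_[n,np.ones(len(n))].T).T
def atz(c,uv,z):
    d=ray(c,uv);o=np.array(c["xyz"]);return o+d*((z-o[2])/d[:,2])[:,None]
def save(c,n): cv2.imwrite("pics/"+n+".png",cv2.cvtColor(c["frame"],cv2.COLOR_RGB2BGR))
E
python3 - <<'E'
from h import *
import pickle
cs={}
for n in ["side","top"]:
    c=arm.capture(n);cs[n]=c;save(c,n+"0");print(n,c["xyz"],c["rotation"],c["fx"],c["D"])
    for l in ["board","stand","easel","uprights","bowl","tin","brush"]:
        print(l,[(np.round(d["rect"]).tolist(),round(d["confidence"],2)) for d in arm.recognise(l,c)])
pickle.dump(cs,open("c0.pkl","wb"));print(arm.sense())
a=np.hstack([cs["side"]["frame"],cs["top"]["frame"]])
E
```

```text
pics
side [0.52459219 0.99371379 0.98463219] [-0.01606887  0.003303    0.40101569  0.91592429] 486.01513629428183 [-0.21317497  0.          0.          0.          0.        ]
board [([303.0, 141.0, 363.0, 181.0], 0.95), ([318.0, 187.0, 362.0, 281.0], 0.71), ([202.0, 224.0, 277.0, 254.0], 0.63)]
stand [([213.0, 247.0, 272.0, 273.0], 0.77)]
easel [([209.0, 118.0, 276.0, 188.0], 0.59)]
uprights [([216.0, 117.0, 272.0, 178.0], 0.68), ([242.0, 331.0, 298.0, 379.0], 0.34)]
bowl [([243.0, 333.0, 298.0, 381.0], 0.75)]
tin [([275.0, 88.0, 294.0, 122.0], 0.56)]
brush [([167.0, 179.0, 185.0, 224.0], 0.85), ([202.0, 222.0, 275.0, 255.0], 0.44)]
top [0.37993896 0.00397475 1.5622785 ] [ 0.71079128  0.0389571  -0.04382066 -0.70095495] 419.93865342862955 [-0.08516618  0.          0.          0.          0.        ]
board [([204.0, 148.0, 218.0, 204.0], 0.78), ([184.0, 229.0, 249.0, 266.0], 0.72), ([290.0, 230.0, 321.0, 275.0], 0.58)]
stand [([194.0, 157.0, 229.0, 199.0], 0.74)]
easel [([276.0, 151.0, 331.0, 202.0], 0.84)]
uprights []
bowl [([110.0, 180.0, 138.0, 215.0], 0.77)]
tin [([378.0, 205.0, 400.0, 224.0], 0.72)]
brush [([238.0, 124.0, 289.0, 139.0], 0.79)]
{'time_s': 0.8, 'joints': array([-1.33209407e+00,  1.58389522e-01,  1.59699815e+00,  2.28013758e-06,
        1.38619775e+00, -2.10096575e-01]), 'joint_vel': array([-1.56010405e-04, -1.37841090e-03, -1.44569437e-04, -1.70009597e-03,
        1.01868657e-03,  8.88404334e-05]), 'joint_torque': array([-4.31196995e-04, -3.85541725e+01, -3.22346127e+01,  7.03445636e-02,
        3.05606599e-02,  1.72469527e-05]), 'position': array([ 0.24946301, -0.51805112,  0.23960796]), 'tool_rot': array([3.59761957e-06, 9.74927972e-01, 2.22520672e-01, 1.17227412e-06]), 'ft_force': array([0.45143272, 1.10597813, 0.52853168]), 'wrist_torque': array([-0.02133482,  0.05335668,  0.03697524]), 'finger_force': 0.0, 'width': 0.09196954397819215}
```

```bash
python3 - <<'E'
import pickle,cv2,numpy as np
cs=pickle.load(open("c0.pkl","rb"))
for n,(x0,y0,x1,y1) in {"side":(150,70,390,260),"top":(90,110,410,290)}.items():
    a=cs[n]["frame"][y0:y1,x0:x1,::-1]
    s=3 if n=="side" else 2.5
    cv2.imwrite(f"pics/{n}_crop.png",cv2.resize(a,None,fx=s,fy=s,interpolation=cv2.INTER_CUBIC))
E
```

```text
(no output)
```

View pics/side_crop.png

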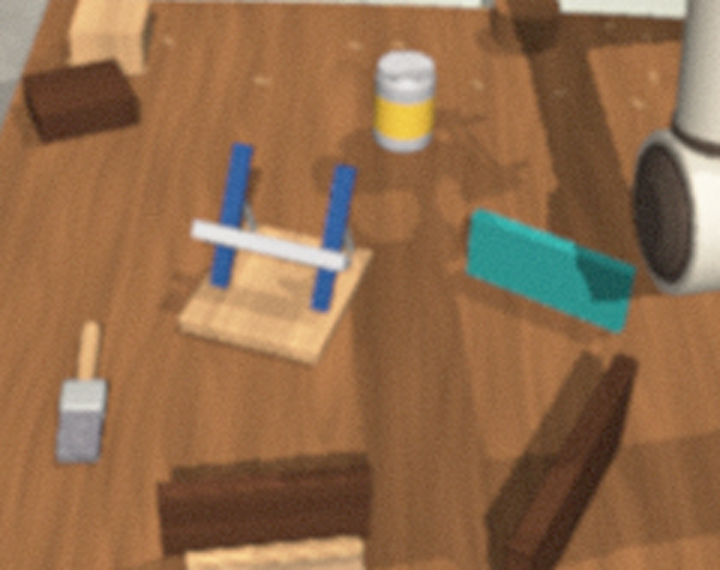

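View pics/top_crop.png

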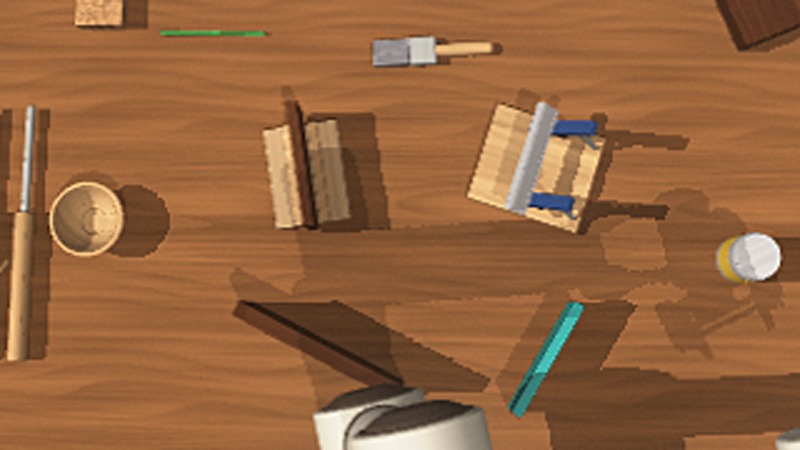

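```bash
cat > fit.py <<'E'
from h import *
from scipy.optimize import minimize
S=4
def hullmask(c,P,roi):
    x0,y0,x1,y1=roi
    uv=((proj(c,P)-[x0,y0]+.5)*S).astype(np.float32)
    m=np.zeros(((y1-y0)*S,(x1-x0)*S),np.uint8)
    cv2.fillConvexPoly(m,np.round(cv2.convexHull(uv)).astype(np.int32),1);return m
def box(a,b): return np.array([[x,y,z] for x in (a[0],b[0]) for y in (a[1],b[1]) for z in (a[2],b[2])],float)
def T(P,x,y,yaw,z=0): return P@R.from_euler("z",yaw).as_matrix().T+[x,y,z]
RU=R.from_euler("y",-np.pi/6).as_matrix()   # uprights' frame in easel frame: z leans to -x
def easel_parts(p):
    x,y,yaw,h,u=p
    up=lambda B:T(B@RU.T+[u,0,.02],x,y,yaw)
    return dict(base=[T(box((-.085,-.075,0),(.085,.075,.02)),x,y,yaw)],
      up=[up(box((-.012,s*.055-.01,0),(0,s*.055+.01,.15))) for s in (-1,1)],
      ledge=[up(box((0,-.08,h-.004),(.032,.08,h))),up(box((.027,-.08,h-.004),(.032,.08,h+.006)))])
def roi_of(m,pad=8):
    ys,xs=np.nonzero(m);return max(xs.min()-pad,0),max(ys.min()-pad,0),min(xs.max()+pad,512),min(ys.max()+pad,384)
def target(m,roi):
    x0,y0,x1,y1=roi
    return cv2.resize(m[y0:y1,x0:x1].astype(np.float32),None,fx=S,fy=S,interpolation=cv2.INTER_LINEAR)
def iou(a,b): return np.minimum(a,b).sum()/np.maximum(a,b).sum()
def nm(f,p0,st):
    p0=np.array(p0,float);best=None
    for k in range(2):
        sx=np.vstack([p0]+[p0+np.eye(len(p0))[i]*st[i] for i in range(len(p0))])
        r=minimize(f,p0,method="Nelder-Mead",options=dict(initial_simplex=sx,maxiter=500,xatol=1e-4,fatol=1e-4));p0=r.x
    return r.x,r.fun
E
python3 - <<'E'
from fit import *
import pickle
D={}
for n in ["side","top"]:
    c=arm.capture(n);D[n]=dict(c=c)
    for l in ["board","easel","stand"]:
        rs=arm.regions_of(l,c);print(n,l,[(np.round(d["rect"]).tolist(),round(d["confidence"],2),int(d["region"].sum())) for d in rs])
        D[n][l]=rs
pickle.dump(D,open("D.pkl","wb"))
w=arm.capture("wrist");pickle.dump(w,open("w0.pkl","wb"))
s=arm.sense();Rt=R.from_quat(s["tool_rot"],scalar_first=True).as_matrix()
print("wristcam in tool",Rt.T@(np.array(w["xyz"])-s["position"]),"axes\n",(Rt.T@rot(w)).round(2),w["fx"])
c=D["top"]["c"]
print("board",atz(c,[[211,176]],.095),"easel",atz(c,[[303,176]],.05),"stand",atz(c,[[211,178]],.02))
E
```

```text
side board [([306.0, 143.0, 364.0, 180.0], 0.86, 1259), ([317.0, 190.0, 365.0, 282.0], 0.68, 1547), ([201.0, 223.0, 278.0, 255.0], 0.63, 1764)]
side easel [([207.0, 118.0, 274.0, 191.0], 0.56, 2463)]
side stand [([214.0, 250.0, 273.0, 273.0], 0.57, 1115)]
top board [([182.0, 229.0, 248.0, 267.0], 0.93, 670), ([208.0, 149.0, 217.0, 202.0], 0.87, 322), ([295.0, 230.0, 317.0, 275.0], 0.79, 319), ([292.0, 150.0, 332.0, 197.0], 0.24, 669)]
top easel [([279.0, 150.0, 335.0, 202.0], 0.58, 2026)]
top stand [([194.0, 159.0, 230.0, 200.0], 0.61, 925), ([291.0, 153.0, 331.0, 196.0], 0.52, 629)]
wristcam in tool [ 0.08078708 -0.00050577 -0.14506941] axes
 [[ 0.    0.96  0.28]
 [ 1.   -0.    0.  ]
 [ 0.    0.28 -0.96]] 295.80315460174995
board [[0.58426578 0.17497094 0.095     ]] easel [[ 0.59539418 -0.15457458  0.05      ]] stand [[0.58722582 0.18350136 0.02      ]]
```

```bash
cat > f1.py <<'E'
from fit import *
import pickle
D=pickle.load(open("D.pkl","rb"))
def run(label,idx,parts,p0,st):
    tg={}
    for n in ("side","top"):
        m=D[n][label][idx[n]]["region"];roi=roi_of(m);tg[n]=(D[n]["c"],roi,target(m,roi))
    def score(p):
        out=[]
        for c,roi,t in tg.values():
            m=0
            for P in parts(p): m=np.maximum(m,hullmask(c,P,roi))
            out.append(iou(m.astype(np.float32),t))
        return out
    p,f=nm(lambda p:-sum(score(p)),p0,st);print(label,p.round(4),np.round(score(p),3));return p
B=box((-.008,-.09,0),(.008,.09,.08))
run("board",dict(side=2,top=1),lambda p:[T(B,*p,.015)],(.585,.18,.1),(.01,.01,.1))
for u in (.0,.04):
  e=run("easel",dict(side=0,top=0),lambda p:sum(easel_parts(p).values(),[]),(.59,-.155,1.3,.07,u),(.01,.01,.1,.015,.02))
# colour overlay
for n in ("side","top"):
    c=D[n]["c"];im=c["frame"][:,:,::-1].copy();im=cv2.resize(im,None,fx=4,fy=4,interpolation=cv2.INTER_CUBIC)
    for k,ps in easel_parts(e).items():
        for P in ps: cv2.polylines(im,[np.round(cv2.convexHull(((proj(c,P)+.5)*4).astype(np.float32))).astype(int)],True,dict(base=(0,255,0),up=(0,255,255),ledge=(0,0,255))[k],1)
    x,y=(200,105) if n=="side" else (265,135)
    cv2.imwrite(f"pics/ov_{n}.png",im[y*4:y*4+380,x*4:x*4+380])
cv2.imwrite("pics/ov.png",np.hstack([cv2.imread(f"pics/ov_{n}.png") for n in("side","top")]))
E
python3 f1.py
```

```text
board [0.5876 0.1816 1.7437] [0.896 0.861]
easel [ 0.5966 -0.1622  1.2608  0.0581  0.0286] [0.931 0.944]
easel [ 0.5965 -0.1622  1.2739  0.0616  0.0297] [0.929 0.948]
```

View pics/ov.png

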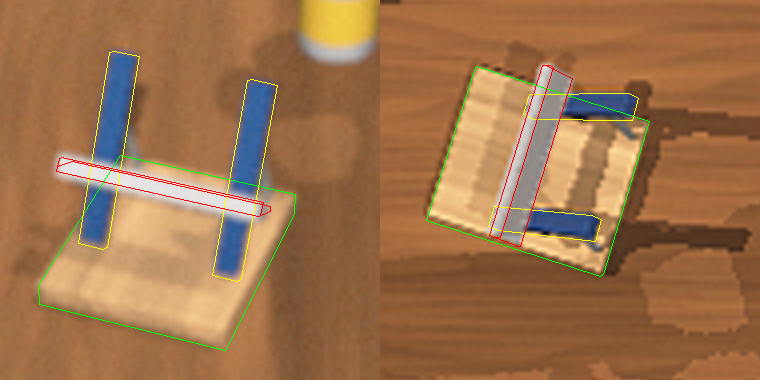

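```bash
M="python3 -m pendant"
python3 -m pendant '[[0.9,-0.475,0,0,0,0,1],[0.9,-0.475,0,0,0,0,1],[0.9,-0.475,0,0,0,0,1],[0.9,-0.475,0,0,0,0,1]]'
python3 -m pendant '[[0.9,-0.475,0,0,0,0,1],[0.9,-0.475,0,0,0,0,1],[0.9,-0.475,0,0,0,0,1],[0.9,-0.475,0,0,0,0,1]]'
python3 -m pendant '[[0.9,-0.475,0,0,0,0,1],[0.9,-0.475,0,0,0,0,1],[0.9,-0.475,0,0,0,0,1],[0.9,-0.475,0,0,0,0,1],[0.9,-0.475,0,0,0,0,1]]'
cat > ovl.py <<'E'
from fit import *
def overlay(c,parts,name,s=1.5):
    im=cv2.resize(c["frame"][:,:,::-1],None,fx=s,fy=s,interpolation=cv2.INTER_CUBIC)
    for P,col in parts: cv2.polylines(im,[np.round(cv2.convexHull(((proj(c,P)+.5)*s).astype(np.float32))).astype(int)],True,col,1)
    cv2.imwrite(f"pics/{name}.png",im)
def eparts(e): return [(P,dict(base=(0,255,0),up=(0,255,255),ledge=(0,0,255))[k]) for k,ps in easel_parts(e).items() for P in ps]
E
python3 - <<'E'
from ovl import *
import pickle
c=arm.capture("wrist");r=arm.regions_of("easel",c);pickle.dump((c,r),open("w1.pkl","wb"))
print([(d["rect"],d["confidence"]) for d in r])
overlay(c,eparts((.5965,-.1622,1.27,.0605,.0292)),"w1")
E
```

```text
time_s: 1.65
position: [0.3428, -0.3913, 0.2396]
tool_rot: [-0.001, 0.974, 0.225, 0.001]
ft_force: [-0.4, -0.7, 1.2]
width: 0.0922
finger_force: 0.0
time_s: 2.05
position: [0.4331, -0.269, 0.2398]
tool_rot: [-0.0, 0.974, 0.225, 0.001]
ft_force: [-0.4, -0.8, 0.1]
width: 0.0918
finger_force: 0.0
time_s: 2.55
position: [0.5218, -0.15, 0.2395]
tool_rot: [0.0, 0.975, 0.223, -0.0]
ft_force: [0.3, -1.1, -0.3]
width: 0.0916
finger_force: 0.0
[([204.3, 21.3, 420.6, 225.1], 0.81), ([1.5, 2.7, 26.3, 81.0], 0.27)]
```

View pics/w1.png

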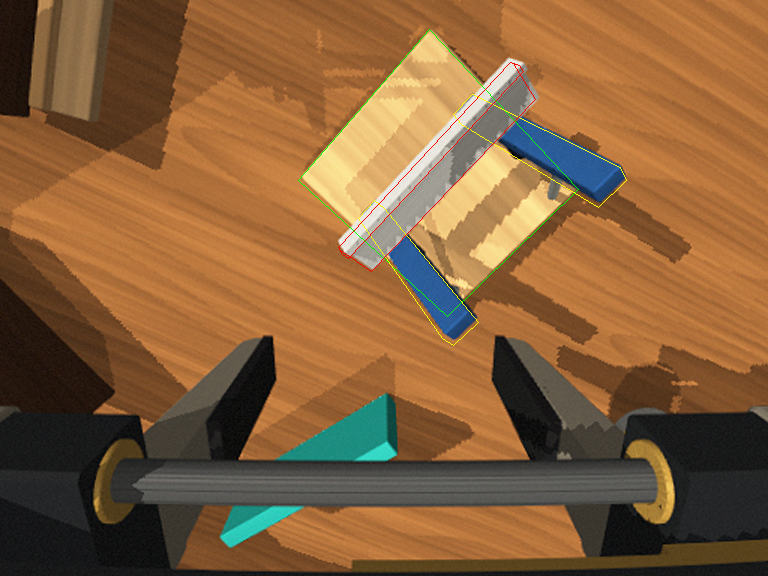

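```bash
cat > f2.py <<'E'
from ovl import *
import pickle
D=pickle.load(open("D.pkl","rb"));w,r=pickle.load(open("w1.pkl","rb"))
V=[(D["side"]["c"],D["side"]["easel"][0]["region"]),(D["top"]["c"],D["top"]["easel"][0]["region"]),(w,r[0]["region"])]
V=[]if 0 else V
tg=[]
for c,m in V:
    roi=roi_of(m);f=c["frame"].astype(int);hsv=cv2.cvtColor(c["frame"],cv2.COLOR_RGB2HSV)
    near=cv2.dilate(m.astype(np.uint8),np.ones((9,9)))>0
    blue=near&(f[...,2]>f[...,0]*1.25)&(f[...,2]>f[...,1]*1.1)
    led=near&(hsv[...,1]<60)&(hsv[...,2]>90)
    tg.append((c,roi,target(m,roi),target(blue,roi),target(led,roi)))
def score(p):
    E=easel_parts(p);o=[]
    for c,roi,a,b,l in tg:
        g={k:np.maximum.reduce([hullmask(c,P,roi) for P in ps]).astype(np.float32) for k,ps in E.items()}
        o+=[iou(np.maximum.reduce(list(g.values())),a),iou(g["up"]*(1-g["ledge"]),b),iou(g["ledge"],l)]
    return np.array(o)
for W in ([1]*9,[0]*6+[1]*3,[1]*6+[0]*3):
    p,f=nm(lambda p:-(score(p)*W).sum(),(.5965,-.1622,1.27,.0605,.0292),(.006,.006,.05,.008,.01))
    print(p.round(4),score(p).round(2))
    if W[0]and W[8]: overlay(w,eparts(p),"w1b");pb=p
E
python3 f2.py
```

```text
[ 0.5982 -0.1625  1.2659  0.0624  0.0311] [0.9  0.7  0.41 0.95 0.78 0.85 0.97 0.86 0.88]
[ 0.5987 -0.1618  1.2643  0.0612  0.0293] [0.89 0.7  0.39 0.95 0.79 0.85 0.96 0.87 0.88]
[ 0.5981 -0.1625  1.2649  0.0614  0.0308] [0.9  0.7  0.41 0.95 0.78 0.85 0.97 0.86 0.87]
```

View pics/w1b.png

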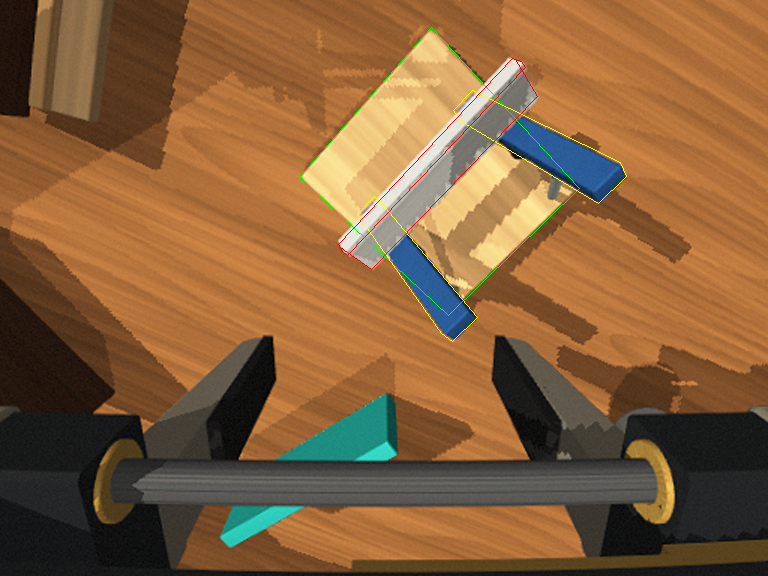

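```bash
python3 -m pendant '[[0.677,-0.9,0,0,0,0,1],[0.677,-0.9,0,0,0,0,1],[0.677,-0.9,0,0,0,0,1],[0.677,-0.9,0,0,0,0,1]]'
python3 -m pendant '[[0.677,-0.9,0,0,0,0.0439,1],[0.677,-0.9,0,0,0,0.0439,1],[0.677,-0.9,0,0,0,0.0439,1],[0.677,-0.9,0,0,0,0.0439,1],[0.677,-0.9,0,0,0,0.0439,1]]'
python3 - <<'E'
from ovl import *
import pickle
c=arm.capture("wrist");r=arm.regions_of("board",c);pickle.dump((c,r),open("w2.pkl","wb"))
print([(d["rect"],d["confidence"]) for d in r])
D=pickle.load(open("D.pkl","rb"))
B=box((-.008,-.09,0),(.008,.09,.08))
p0=(.5876,.1816,1.7437)
best=max(r,key=lambda d:iou(hullmask(c,T(B,*p0,.015),(0,0,512,384)).astype(np.float32),target(d["region"],(0,0,512,384))))
V=[(c,best["region"],1),(D["side"]["c"],D["side"]["board"][2]["region"],1),(D["top"]["c"],D["top"]["board"][1]["region"],1)]
tg=[(a,roi_of(m),target(m,roi_of(m)),w) for a,m,w in V]
for use in (tg[:1],tg):
    sc=lambda p:[w*iou(hullmask(a,T(B,*p,.015),roi).astype(np.float32),t) for a,roi,t,w in use]
    p,f=nm(lambda p:-sum(sc(p)),p0,(.006,.006,.05));print(p.round(4),np.round(sc(p),3))
overlay(c,[(T(B,*p,.015),(0,0,255))],"w2")
E
```

```text
time_s: 3.05
position: [0.5545, 0.0175, 0.2397]
tool_rot: [-0.0, 0.975, 0.223, 0.0]
ft_force: [-1.2, -0.2, -0.1]
width: 0.092
finger_force: 0.0
time_s: 3.55
position: [0.5878, 0.1825, 0.2394]
tool_rot: [-0.0, 0.996, 0.087, 0.0]
ft_force: [-0.2, -0.4, -0.6]
width: 0.0923
finger_force: 0.0
[([249.6, 96.2, 266.7, 265.7], 0.97), ([151.6, 285.3, 318.2, 380.1], 0.6)]
[0.5891 0.1812 1.7347] [0.941]
[0.5884 0.1815 1.7332] [0.927 0.892 0.861]
```

View pics/w2.png

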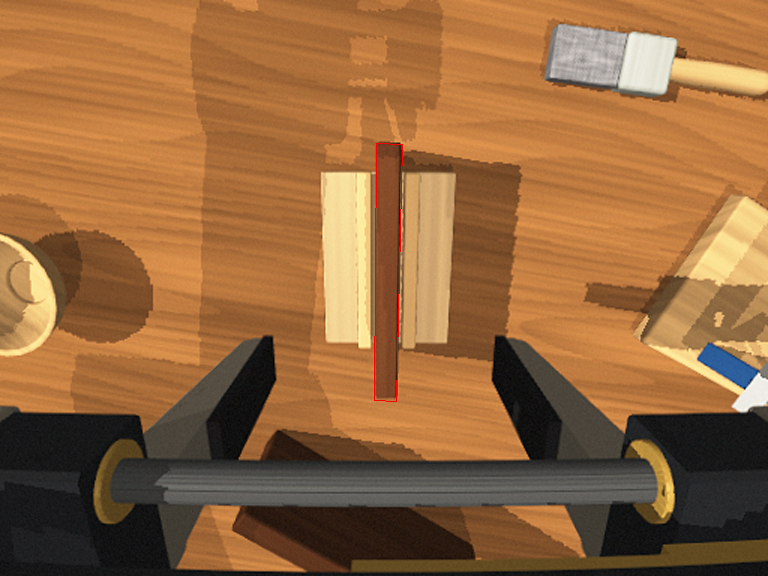

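```bash
python3 -m pendant '[[0.003,0.0073,0.53,0,0,0.0018,1],[0.003,0.0073,0.53,0,0,0.0018,1],[0.003,0.0073,0.53,0,0,0.0018,1]]'
python3 -m pendant '[[0,0,0.3,0,0,0,1],[0,0,0.513,0,0,0,1],[0,0,0.513,0,0,0,1],[0,0,0.513,0,0,0,1]]'
python3 -m pendant '[[0,0,0,0,0,0,0],[0,0,0,0,0,0,0],[0,0,0,0,0,0,0],[0,0,0,0,0,0,0],[0,0,0,0,0,0,0],[0,0,0,0,0,0,0],[0,0,0,0,0,0,0],[0,0,0,0,0,0,0]]' 30
python3 -c "
from workcell import arm;print(arm.sense())"
```

```text
time_s: 3.95
position: [0.5847, 0.1776, 0.1549]
tool_rot: [0.0, 0.997, 0.079, -0.005]
ft_force: [-1.1, 0.2, -1.3]
width: 0.0917
finger_force: 0.0
time_s: 4.35
position: [0.5893, 0.1796, 0.0852]
tool_rot: [0.0, 0.997, 0.08, 0.001]
ft_force: [0.5, 0.0, 1.1]
width: 0.0917
finger_force: 0.0
time_s: 5.15
position: [0.588, 0.1807, 0.0831]
tool_rot: [-0.0, 0.997, 0.081, -0.0]
ft_force: [-0.5, -0.9, -0.3]
width: 0.0304
finger_force: 0.0
{'time_s': 5.15, 'joints': array([1.01917634e-01, 4.20600625e-01, 1.60284429e+00, 1.48584498e-05,
       1.11831445e+00, 1.51100918e+00]), 'joint_vel': array([-0.00029757,  0.001564  ,  0.00215223,  0.00014718, -0.00071758,
        0.00163641]), 'joint_torque': array([ 7.47044891e-03, -4.51474607e+01, -2.87747061e+01,  1.72309770e-02,
       -7.39149819e-02,  1.17994673e-04]), 'position': array([0.58802228, 0.18066762, 0.08307191]), 'tool_rot': array([-4.92402610e-06,  9.96733485e-01,  8.07610907e-02, -8.34791688e-05]), 'ft_force': array([-0.54325269, -0.85194662, -0.33789005]), 'wrist_torque': array([ 0.02691973, -0.0138418 , -0.02003758]), 'finger_force': 0.0, 'width': 0.03037963511136749}
```

```bash
python3 -m pendant '[[0,0,0,0,0,0,0],[0,0,0,0,0,0,0],[0,0,0,0,0,0,0],[0,0,0,0,0,0,0],[0,0,0,0,0,0,0],[0,0,0,0,0,0,0]]' 30
python3 -m pendant '[[0,0,-0.05,0,0,0,0],[0,0,-0.15,0,0,0,0],[0,0,-0.4,0,0,0,0],[0,0,-0.7,0,0,0,0],[0,0,-1,0,0,0,0],[0,0,-1,0,0,0,0]]'
python3 -m pendant '[[0,0,-0.3,0,0,0,0],[0,0,-0.6,0,0,0,0],[0,0,-0.6,0,0,0,0]]'
```

```text
time_s: 5.75
position: [0.5881, 0.1806, 0.0831]
tool_rot: [0.0, 0.997, 0.081, -0.0]
ft_force: [-0.4, -0.5, -0.5]
width: 0.0157
finger_force: 30.0
time_s: 6.35
position: [0.5923, 0.1812, 0.2434]
tool_rot: [-0.0, 0.997, 0.081, 0.008]
ft_force: [0.5, 1.1, -2.0]
width: 0.0156
finger_force: 30.0
time_s: 6.65
position: [0.5907, 0.181, 0.3318]
tool_rot: [-0.0, 0.997, 0.081, 0.007]
ft_force: [0.1, -0.2, -1.0]
width: 0.0161
finger_force: 30.0
```

```bash
cat > tgt.py <<'E'
from fit import *
E0=dict(x=.5982,y=-.1625,yaw=1.2655,h=.0618,u=.0305)
Ru=R.from_euler("z",E0["yaw"]).as_matrix()@RU
Ou=T(np.array([[E0["u"],0,.02]]),E0["x"],E0["y"],E0["yaw"])[0]
bx=.0005  # board origin in tool: x
RT=np.c_[-Ru[:,1],-Ru[:,0],-Ru[:,2]]
def tcp(ox,oz,oy=0): # board origin at (8mm+ox, oy, h+oz) in uprights frame
    return Ou+Ru@[.008+ox,oy,E0["h"]+oz]-RT@[bx,0,.0681]
def rows(P,Q):
    s=arm.sense();R0=R.from_quat(s["tool_rot"],scalar_first=True).as_matrix()
    d=R0.T@(P-s["position"]);r=R.from_matrix(R0.T@Q).as_rotvec()
    return (d/.15).round(4),(r/2/np.pi).round(4),np.degrees(np.linalg.norm(r)).round(1)
def inU():
    s=arm.sense();R0=R.from_quat(s["tool_rot"],scalar_first=True).as_matrix()
    b=s["position"]+R0@[bx,0,.0681]
    return (Ru.T@(b-Ou)*1000).round(1),"err deg",np.degrees(R.from_matrix(RT.T@R0).as_rotvec()).round(2),"F",(Ru.T@s["ft_force"]).round(1),s["time_s"]
E
python3 - <<'E'
from tgt import *
for o in ((.006,.12),(.006,.06),(0,0)):
    print(o,tcp(*o).round(4),rows(tcp(*o),RT))
print(RT.round(3),inU())
E
```

```text
(0.006, 0.12) [ 0.573  -0.2409  0.2434] (array([-0.578 ,  2.7561,  0.5833]), array([0.0814, 0.0173, 0.0732]), np.float64(39.9))
(0.006, 0.06) [ 0.582  -0.2123  0.1915] (array([-0.4928,  2.5772,  0.9308]), array([0.0814, 0.0173, 0.0732]), np.float64(39.9))
(0, 0) [ 0.5895 -0.1886  0.1365] (array([-0.4234,  2.4293,  1.2981]), array([0.0814, 0.0173, 0.0732]), np.float64(39.9))
[[ 0.954 -0.26   0.15 ]
 [-0.301 -0.826  0.477]
 [-0.    -0.5   -0.866]] (array([377.7, 109. ,  63.3]), 'err deg', array([-29.31,  -6.23, -26.35]), 'F', array([-0.6, -0.2, -0.8]), 6.65)
```

```bash
python3 -m pendant '[[-0.19,0.92,0.1,0,0,0,0],[-0.19,0.92,0.1,0,0,0,0],[-0.19,0.92,0.1,0,0,0,0],[-0.19,0.92,0.1,0,0,0,0]]'
python3 -m pendant '[[-0.19,0.92,0.1,0.0814,0.0173,0.0732,0],[-0.19,0.92,0.1,0.0814,0.0173,0.0732,0],[-0.19,0.92,0.1,0.0814,0.0173,0.0732,0],[-0.19,0.92,0.1,0.0814,0.0173,0.0732,0],[-0.19,0.92,0.1,0.0814,0.0173,0.0732,0],[-0.19,0.92,0.1,0.0814,0.0173,0.0732,0],[-0.19,0.92,0.1,0.0814,0.0173,0.0732,0],[-0.19,0.92,0.1,0.0814,0.0173,0.0732,0]]'
python3 - <<'E'
from tgt import *
print(rows(tcp(.006,.08),RT),inU())
E
```

```text
time_s: 7.05
position: [0.5811, 0.0353, 0.3063]
tool_rot: [0.001, 0.997, 0.078, -0.002]
ft_force: [-0.4, 0.4, -2.3]
width: 0.0156
finger_force: 30.0
time_s: 7.85
position: [0.5766, -0.0999, 0.2936]
tool_rot: [-0.253, 0.956, -0.147, 0.033]
ft_force: [0.0, 0.2, -1.0]
width: 0.0158
finger_force: 30.0
(array([0.2643, 0.9482, 0.1079]), array([ 0.0011,  0.0018, -0.0006]), np.float64(0.8)) (array([156. ,  39.7, 157.4]), 'err deg', array([-0.4 , -0.66,  0.2 ]), 'F', array([-0.4,  0. , -1. ]), 7.85)
```

```bash
python3 -m pendant '[[0.264,0.948,0.108,0.0011,0.0018,-0.0006,0],[0.264,0.948,0.108,0.0011,0.0018,-0.0006,0],[0.264,0.948,0.108,0.0011,0.0018,-0.0006,0],[0.264,0.948,0.108,0.0011,0.0018,-0.0006,0],[0.264,0.948,0.108,0.0011,0.0018,-0.0006,0],[0.264,0.948,0.108,0.0011,0.0018,-0.0006,0]]'
cat > held.py <<'E'
import sys
from tgt import *
from ovl import *
print(inU(),rows(tcp(.006,.01),RT))
s=arm.sense();R0=R.from_quat(s["tool_rot"],scalar_first=True).as_matrix();t=s["position"]
B0=box((-.09,-.008,-.08),(.09,.008,0))
def bp(p): return (B0@R.from_euler("y",p[2]).as_matrix().T+[p[0],0,.0681+p[1]])@R0.T+t
tg=[];cs={}
for n in ("side","top"):
    c=arm.capture(n);cs[n]=c;r=arm.regions_of("board",c)
    full=(0,0,512,384);ref=hullmask(c,bp((0,0,0)),full).astype(np.float32)
    sc=[iou(ref,target(d["region"],full)) for d in r];print(n,np.round(sc,2))
    if sc and max(sc)>.4: m=r[int(np.argmax(sc))]["region"];roi=roi_of(m);tg.append((c,roi,target(m,roi)))
sc=lambda p:[iou(hullmask(c,bp(p),roi).astype(np.float32),t_) for c,roi,t_ in tg]
p,f=nm(lambda p:-sum(sc(p)),(0,0,0),(.005,.005,.03));print("bx,dz,pitch",p.round(4),np.round(sc(p),2))
e=(E0["x"],E0["y"],E0["yaw"],E0["h"],E0["u"])
for n,(x0,y0) in dict(side=(200,90),top=(260,120)).items():
    overlay(cs[n],eparts(e)+[(bp((0,0,0)),(255,0,255))],"t",4);a=cv2.imread("pics/t.png")[y0*4:y0*4+400,x0*4:x0*4+390];cv2.imwrite(f"pics/t{n}.png",a)
cv2.imwrite(f"pics/{sys.argv[1]}.png",np.hstack([cv2.imread("pics/tside.png"),cv2.imread("pics/ttop.png")]))
E
python3 held.py h1
```

```text
time_s: 8.45
position: [0.579, -0.2213, 0.2098]
tool_rot: [-0.256, 0.955, -0.147, 0.04]
ft_force: [-0.6, 0.3, -1.1]
width: 0.0158
finger_force: 30.0
(array([ 14.9,   0. , 142.4]), 'err deg', array([-0.  ,  0.05, -0.03]), 'F', array([-0.4,  0.7, -1. ]), 8.45) (array([3.000e-04, 5.900e-03, 4.709e-01]), array([ 0.    , -0.0001,  0.0001]), np.float64(0.1))
side [0. 0. 0.]
top [0.   0.54 0.  ]
bx,dz,pitch [ 0.0024  0.0044 -0.0098] [0.57]
```

View pics/h1.png

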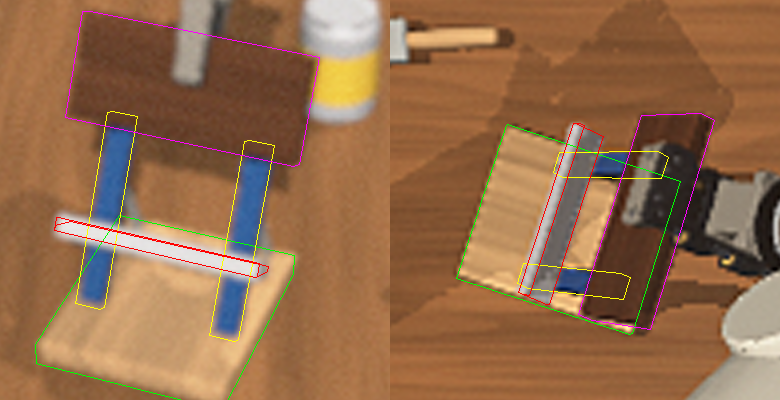

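```bash
python3 -m pendant '[[0,0.006,0.2,0,0,0,0],[0,0.006,0.35,0,0,0,0],[0,0.006,0.44,0,0,0,0],[0,0.006,0.44,0,0,0,0],[0,0.006,0.44,0,0,0,0]]'
python3 -c "
from tgt import *;print(inU())"
python3 -m pendant '[[0,0,0.015,0,0,0,0],[0,0,0.03,0,0,0,0],[0,0,0.03,0,0,0,0]]'
python3 -c "
from tgt import *;print(inU())"
```

```text
time_s: 9.15
position: [0.5883, -0.1921, 0.1515]
tool_rot: [-0.256, 0.954, -0.148, 0.04]
ft_force: [0.8, -0.2, -1.4]
width: 0.0162
finger_force: 30.0
(array([12.3, -0.1, 76.6]), 'err deg', array([0.04, 0.07, 0.11]), 'F', array([-0.7, -0.8, -1.2]), 9.15)
time_s: 9.45
position: [0.5887, -0.1901, 0.147]
tool_rot: [-0.256, 0.954, -0.148, 0.039]
ft_force: [-0.8, -0.5, -1.8]
width: 0.016
finger_force: 30.0
(array([11.9,  0.2, 71.7]), 'err deg', array([0.06, 0.05, 0.16]), 'F', array([-1.5,  0.6, -1.2]), 9.45)
```

```bash
P='from tgt import *;print(inU()[0],inU()[4])'
python3 -m pendant '[[0,0,0.014,0,0,0,0],[0,0,0.027,0,0,0,0],[0,0,0.027,0,0,0,0]]' | grep force; python3 -c "from tgt import *;print(inU())"
python3 -m pendant '[[0,0,0.013,0,0,0,0],[0,0,0.013,0,0,0,0],[0,0,0.013,0,0,0,0]]'| grep force; python3 -c "from tgt import *;print(inU())"
python3 -m pendant '[[0,0,0.01,0,0,0,0],[0,0,0.01,0,0,0,0],[0,0,0.01,0,0,0,0]]'| grep force; python3 -c "from tgt import *;print(inU())"
```

```text
ft_force: [0.2, -0.1, -1.2]
finger_force: 30.0
(array([12. ,  0.7, 66.9]), 'err deg', array([ 0.09, -0.01,  0.18]), 'F', array([-0.6, -0.2, -1.1]), 9.75)
ft_force: [-0.3, -0.3, -1.2]
finger_force: 30.0
(array([12. ,  0.5, 65.2]), 'err deg', array([0.08, 0.01, 0.16]), 'F', array([-0.9,  0.2, -0.9]), 10.05)
ft_force: [0.6, -0.2, -1.2]
finger_force: 30.0
(array([12. ,  0.4, 63.8]), 'err deg', array([0.08, 0.02, 0.16]), 'F', array([-0.6, -0.6, -1. ]), 10.35)
```

```bash
python3 -m pendant '[[0,0,0.007,0,0,0,0],[0,0,0.007,0,0,0,0],[0,0,0.007,0,0,0,0]]' | grep force; python3 -c "from tgt import *;print(inU())"
python3 -m pendant '[[0,0,0.007,0,0,0,0],[0,0,0.007,0,0,0,0],[0,0,0.007,0,0,0,0]]'| grep ft; python3 -c "from tgt import *;print(inU())"
python3 held.py h2
```

```text
ft_force: [-4.1, -1.8, 6.0]
finger_force: 30.0
(array([12. ,  0.3, 63.7]), 'err deg', array([0.05, 0.03, 0.14]), 'F', array([0.5, 3.4, 6.7]), 10.65)
ft_force: [-7.3, -3.8, 10.4]
(array([12. ,  0.2, 63.7]), 'err deg', array([0.02, 0.04, 0.11]), 'F', array([ 0.2,  5.9, 11.9]), 10.95)
(array([12. ,  0.2, 63.7]), 'err deg', array([0.02, 0.04, 0.11]), 'F', array([ 0.2,  5.9, 11.9]), 10.95) (array([ 0.0018, -0.0133, -0.054 ]), array([-0.0001, -0.0001, -0.0003]), np.float64(0.1))
side [0.   0.85 0.  ]
top [0.57 0.  ]
bx,dz,pitch [0.0005 0.0002 0.0007] [0.84 0.57]
```

View pics/h2.png

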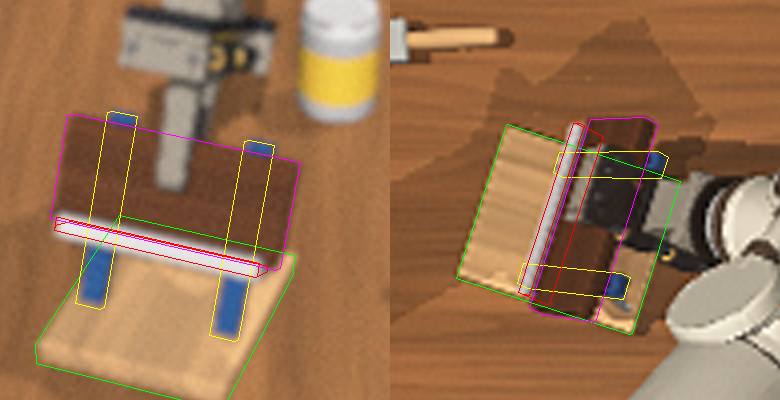

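```bash
python3 -m pendant '[[0,0,-0.009,0,0,0,0],[0,0,-0.009,0,0,0,0]]' | grep ft; python3 -c "from tgt import *;print(inU())"
python3 -m pendant '[[0,0.01,0,0,0,0,0],[0,0.014,0,0,0,0,0],[0,0.014,0,0,0,0,0]]' | grep ft; python3 -c "from tgt import *;print(inU())"
python3 -m pendant '[[0,0.007,0,0,0,0,0],[0,0.007,0,0,0,0,0]]' | grep ft; python3 -c "from tgt import *;print(inU())"
```

```text
ft_force: [-3.4, -2.2, 6.1]
(array([12. ,  0.2, 63.8]), 'err deg', array([0.06, 0.04, 0.15]), 'F', array([0.4, 2.5, 6.8]), 11.35)
ft_force: [-3.1, 0.4, 9.1]
(array([11.7,  0.2, 63.7]), 'err deg', array([0.25, 0.02, 0.12]), 'F', array([4. , 3. , 8.2]), 11.65)
ft_force: [-2.6, 0.3, 7.1]
(array([10.7, -0.1, 63.7]), 'err deg', array([0.24, 0.06, 0.11]), 'F', array([3.1, 2.6, 6.4]), 11.85)
```

```bash
python3 -m pendant '[[0,0.009,-0.004,0,0,0,0],[0,0.009,-0.004,0,0,0,0]]' | grep ft; python3 -c "from tgt import *;print(inU())"
python3 -m pendant '[[0,0.009,0,0,0,0,0],[0,0.009,0,0,0,0,0]]' | grep ft; python3 -c "from tgt import *;print(inU())"
python3 -m pendant '[[0,0.007,0,0,0,0,0],[0,0.007,0,0,0,0,0]]' | grep ft; python3 -c "from tgt import *;print(inU())"
```

```text
ft_force: [1.0, -0.3, 3.7]
(array([ 8. , -0.1, 63.8]), 'err deg', array([0.13, 0.08, 0.16]), 'F', array([ 1.8, -1. ,  3.2]), 12.05)
ft_force: [0.7, 0.3, 3.6]
(array([ 6.5,  0. , 63.7]), 'err deg', array([0.11, 0.07, 0.16]), 'F', array([ 2.2, -0.5,  2.8]), 12.25)
ft_force: [1.6, 2.7, 5.5]
(array([ 6.4,  0.1, 63.8]), 'err deg', array([0.19, 0.05, 0.12]), 'F', array([ 5.4, -0.7,  3.2]), 12.45)
```

```bash
python3 -m pendant '[[0,0.005,0,0,0,0,0],[0,0.005,0,0,0,0,0]]' | grep ft; python3 -c "from tgt import *;print(inU(),arm.sense()['wrist_torque'])"
python3 -m pendant '[[0,0.005,0,0,0,0,0],[0,0.005,0,0,0,0,0]]' | grep ft; python3 -c "from tgt import *;print(inU(),arm.sense()['wrist_torque'])"
python3 - <<'E'
from ovl import *
c=arm.capture("wrist");overlay(c,[],"w3")
E
```

```text
ft_force: [1.9, 5.0, 7.2]
(array([ 6.4,  0. , 63.8]), 'err deg', array([0.25, 0.04, 0.09]), 'F', array([ 8.2, -0.3,  3.5]), 12.65) [ 1.02662448 -0.18066217 -0.00582606]
ft_force: [1.7, 7.5, 8.8]
(array([ 6.5,  0.1, 63.8]), 'err deg', array([0.32, 0.03, 0.07]), 'F', array([11.1,  0.6,  3.8]), 12.85) [ 1.36938252 -0.25967999  0.03783368]
```

View pics/w3.png

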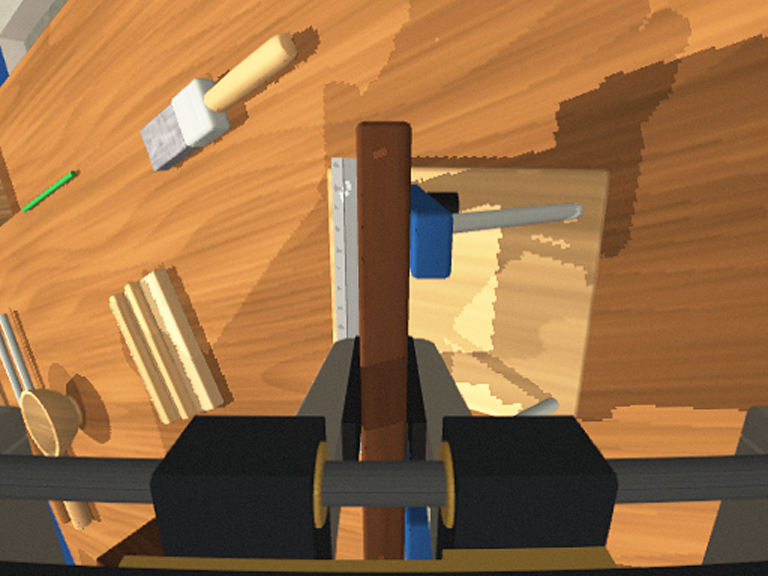

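```bash
python3 -m pendant '[[0,-0.012,0,0,0,0,0],[0,-0.012,0,0,0,0,0]]' | grep ft; python3 -c "from tgt import *;print(inU())"
python3 -m pendant '[[0,0,0,0,0,0,0.2],[0,0,0,0,0,0,0.25],[0,0,0,0,0,0,0.3],[0,0,0,0,0,0,0.35],[0,0,0,0,0,0,0.35],[0,0,0,0,0,0,0.35],[0,0,0,0,0,0,0.35]]' ; python3 -c "from tgt import *;print(inU())"
python3 held.py h3
```

```text
ft_force: [1.6, 3.2, 4.6]
(array([ 6.3,  0.1, 63.7]), 'err deg', array([0.13, 0.05, 0.12]), 'F', array([ 5.4, -0.6,  2.2]), 13.1)
time_s: 13.8
position: [0.588, -0.1916, 0.1367]
tool_rot: [-0.256, 0.954, -0.148, 0.039]
ft_force: [-0.2, -0.1, 0.3]
width: 0.0324
finger_force: 0.0
(array([ 5.3,  0.4, 63.6]), 'err deg', array([0.07, 0.02, 0.17]), 'F', array([-0. ,  0.2,  0.4]), 13.8)
(array([ 5.3,  0.4, 63.6]), 'err deg', array([0.07, 0.02, 0.17]), 'F', array([-0. ,  0.2,  0.4]), 13.8) (array([ 0.0029, -0.0583, -0.0543]), array([-0.0002, -0.0001, -0.0005]), np.float64(0.2))
side [0.   0.   0.87]
top [0.52 0.  ]
bx,dz,pitch [ 0.0005 -0.0004  0.0241] [0.87 0.52]
```

View pics/h3.png

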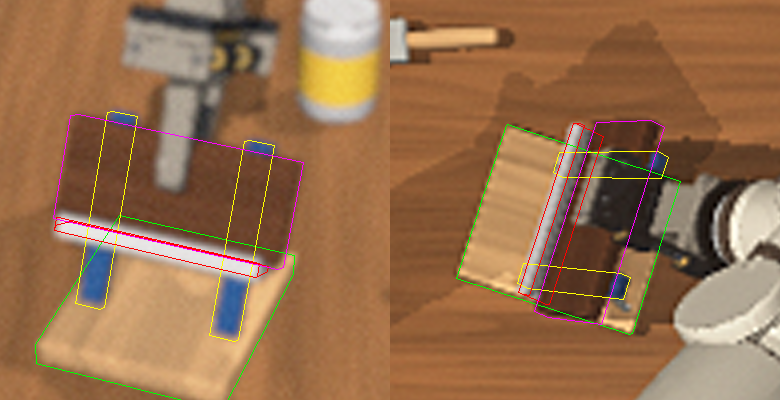

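```bash
python3 -m pendant '[[0,0,-0.1,0,0,0,0.35],[0,0,-0.3,0,0,0,0.35],[0,0,-0.6,0,0,0,0.35],[0,0,-0.9,0,0,0,0.35],[0,0,-0.9,0,0,0,0.35]]' | grep ft
python3 -m pendant '[[0,0,-0.5,0,0,0,0.35],[0,0.2,-0.8,0,0,0,0.35],[0,0.2,-0.8,0,0,0,0.35],[0,0.2,-0.8,0,0,0,0.35],[0,0.2,-0.8,0,0,0,0.35],[0,0.2,-0.8,0,0,0,0.35],[0,0.2,-0.8,0,0,0,0.35],[0,0.2,-0.8,0,0,0,0.35]]'
python3 - <<'E'
from tgt import *
from ovl import *
e=(E0["x"],E0["y"],E0["yaw"],.0625,E0["u"])
Bm=box((-.008,-.09,0),(.008,.09,.08))
def bw(p): # y, tilt about uy, pitch about ux, x
    return (Bm@R.from_euler("xy",[p[2],p[1]]).as_matrix().T+[p[3],p[0],.0625])@Ru.T+Ou
tg=[];cs={}
for n in ("side","top"):
    c=arm.capture(n);cs[n]=c;r=arm.regions_of("board",c);full=(0,0,512,384);ref=hullmask(c,bw((0,0,0,.008)),full).astype(np.float32)
    s=[iou(ref,target(d["region"],full)) for d in r];print(n,np.round(s,2))
    m=r[int(np.argmax(s))]["region"];roi=roi_of(m);
    if max(s)>.4: tg.append((c,roi,target(m,roi)))
sc=lambda p:[iou(hullmask(c,bw(p),roi).astype(np.float32),t_) for c,roi,t_ in tg]
p,f=nm(lambda p:-sum(sc(p)),(0,0,0,.008),(.005,.05,.03,.004));print(p.round(4),np.round(sc(p),2))
for n,(x0,y0) in dict(side=(200,90),top=(260,120)).items():
    overlay(cs[n],eparts(e)+[(bw((0,0,0,.008)),(255,0,255))],"t",4);a=cv2.imread("pics/t.png")[y0*4:y0*4+400,x0*4:x0*4+390];cv2.imwrite(f"pics/t{n}.png",a)
cv2.imwrite("pics/fin.png",np.hstack([cv2.imread("pics/tside.png"),cv2.imread("pics/ttop.png")]))
print(arm.sense()["time_s"])
E
```

```text
ft_force: [0.5, -0.2, 0.3]
time_s: 15.3
position: [0.5418, -0.337, 0.3416]
tool_rot: [-0.257, 0.954, -0.148, 0.039]
ft_force: [0.0, -0.2, -1.5]
width: 0.0324
finger_force: 0.0
side [0.   0.88]
top [0.89 0.   0.  ]
[ 0.002   0.0416 -0.006   0.006 ] [0.91 0.91]
15.5
```

View pics/fin.png

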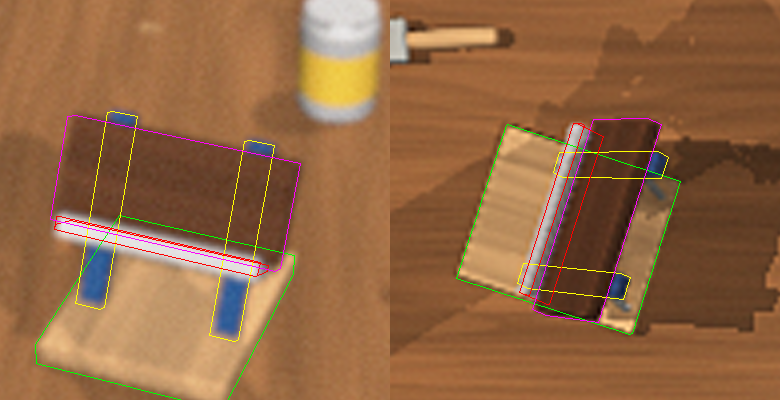

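```bash
python3 -c "
from workcell import arm;print(arm.job_done())"
```

```text
the job is handed in; nothing more can be done
None
```

The walnut board is on the easel ledge behind the lip, leaning on both blue uprights and centred to about 2 mm by the final camera fit. I released it only after feeling the ledge and both uprights, with the gripper clear, and handed in at about 15.5 s without touching the bowl, tin or brush; no verdict came back.

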